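# Make up two riser packs to their gauge posts

## Task

Make up a riser pack on each of the two gauge stands: stack two of the four flat riser pads, the larger one underneath, centred on the seat outline and lengthways along it, so that the top of each pack comes level with the white top of that stand's post. Choose which pads go where so that both packs come out right, and leave the wedge pad, wheel and hex key where they are.

Things in the scene. Friction and masses are not known exactly. Their poses are not given: they have to be found in the camera images.
- pad22_c (a point): The largest of the four flat riser pads: a plain grey hard-plastic rectangular plate, 84 mm long (its x axis), 60 mm wide (y), 22 mm thick (z up), with four small dark bolt-hole spots in the corners and a dark rectangle in the middle. The point is its centre, half-way up (11 mm above its underside). It lies flat on the work surface at the start; grasp it across its 60 mm width.
- pad18_c (a point): The second largest of the four flat riser pads: a plain grey hard-plastic rectangular plate, 74 mm long (its x axis), 52 mm wide (y), 18 mm thick (z up), with four small dark bolt-hole spots in the corners and a dark rectangle in the middle. The point is its centre, half-way up (9 mm above its underside). It lies flat on the work surface at the start; grasp it across its 52 mm width.
- pad14_c (a point): The third largest of the four flat riser pads: a plain grey hard-plastic rectangular plate, 64 mm long (its x axis), 44 mm wide (y), 14 mm thick (z up), with four small dark bolt-hole spots in the corners and a dark rectangle in the middle. The point is its centre, half-way up (7 mm above its underside). It lies flat on the work surface at the start; grasp it across its 44 mm width.
- pad10_c (a point): The smallest of the four flat riser pads: a plain grey hard-plastic rectangular plate, 54 mm long (its x axis), 36 mm wide (y), 10 mm thick (z up), with four small dark bolt-hole spots in the corners and a dark rectangle in the middle. The point is its centre, half-way up (5 mm above its underside). It lies flat on the work surface at the start; grasp it across its 36 mm width.
- seat_tall (a point): The tall gauge stand, fixed: an aluminium plate 150 x 94 x 8 mm with a thin dark outline (96 x 68 mm), the seat. The point is the seat's centre on the plate's upper face; z up, x along the outline's length to the post. The plate reaches 60 mm to -x, 90 mm to +x, 47 mm to each side. At x = +70 mm stands a round dark post 20 mm in diameter; its white top is the mark, 36 mm above the seat.
- seat_short (a point): The short gauge stand, fixed: an aluminium plate 150 x 94 x 8 mm with a thin dark outline (96 x 68 mm), the seat. The point is the seat's centre on the plate's upper face; z up, x along the outline's length to the post. The plate reaches 60 mm to -x, 90 mm to +x, 47 mm to each side. At x = +70 mm stands a rectangular dark post 14 mm thick and 44 mm wide; its white top is the mark, 28 mm above the seat.
- wedge_c (a point): Bystander: a wedge-shaped (sloping) grey riser pad, long and narrow, 96 x 42 mm, about 6 mm thick at one end and 19 mm at the other, one long dark slot. Not a flat pad; it stays where it is. The point is at its middle, 8 mm above its underside.
- wheel_c (a point): Bystander: a white skate wheel lying on its side face, 52 mm in diameter, 32 mm high. The point is its centre, 16 mm up.
- hexkey_c (a point): Bystander: a chrome L-shaped hex key lying flat, long arm 90 mm (its x axis), short arm 26 mm, 6 mm thick. The point is the middle of the long arm, 3 mm up.
Mind the look-alikes: they are no part of the job. What is shaped like the part that bears pad22_c but blue or pink is not meant.

How it is judged:
By the outcome, as a careful person would: the job done as asked, in the order asked, and still so for the second after the job is handed in, with the robot touching nothing.
It also fails if it takes over 106 s, if anything falls off the work surface, if the arm or the gripper's body presses on something with over 40 N, if the wrist force passes 120 N, or if a joint passes its speed limit or range.

## Robot

A 7-joint arm with a two-finger parallel gripper is mounted at the origin on the work surface. World frame = base frame: x ahead of the robot, y to its left, z up, the work surface at z = 0. Lengths are in m, angles in rad, forces in N, time in s.
With the tool pointing down it reaches from about 0.425 to 0.875 m from the base axis. Payload 4.7 kg.
Tool frame: the origin (TCP) lies at the very end of the fingers, on their centre line; the grasp point (between the pads) lies 19 mm behind it (ctrl.grasp_offset is the distance from the TCP to the grasp point, in m); z points along the fingers, y is the direction in which the jaws open and shut (so a half turn about z gives the same grasp; the last joint's range is limited). The gripper opens to 87 mm and grips with 3 to 60 N. Pads are 19 mm wide; open, the fingers measure 117 mm over their backs; the gripper's body (75 mm by 190 mm) begins 51 mm behind the grasp point.
Start: joints at [1.214, 0.321, -0.07, 1.45, 0.023, 1.371, -0.057], TCP at [0.236, -0.606, 0.198] pointing down, gripper open.
Joint ranges: [-2.86, 2.86], [-0.3, 2.09], [-1.38, 1.24], [0.06, 2.45], [-1.56, 4.7], [0.09, 2.05], [-2.69, 2.69]. Speed limits (rad/s): [2.57, 2.57, 3.14, 3.14, 3.14, 3.14, 3.14].

## Interface

Orientations are given as a rotation vector (axis times angle).
In Python, from bench import ctrl gives the robot as it stands.
- The arm moves only by the shell command python3 -m creep 'ROWS' [FORCE]. ROWS is JSON, a list that holds one entry, the list of rows, each a list of 7 numbers: the opening, from 0 (shut) to 1 (fully open), then the shift along the tool's x, y, z in mm, then the turn, a rotation vector about the tool's x, y, z in rad. In form: [[[grip, dx, dy, dz, rx, ry, rz], ...]]. A call has 1 to 5 rows; each row is the pose to reach, as a shift and turn from the pose commanded when the call began, along the tool's axes at that moment; what a row does not reach only later rows make up. A row lasts 1/10 s, in which the tool goes at most 50 mm and 8.59 degrees, less where a joint would pass 70% of its speed; a pose out of reach is approached as far as the arm can. A call with a gripper value outside its range is refused whole. The fingers move at their own pace and stop on an object; FORCE is the grip in N (left out, the last holds). Time passes only in rows, so rows that repeat a pose let the fingers close. It gives the time, the measured TCP pose, the force and the opening at its end, in the units of the state.
- ctrl.get_state(): the state, without advancing time (a new reading comes with each control period).
- ctrl.get_image(name): name is "scene" or "side" or "wrist"; returns the picture (384x512x3 uint8, red, green, blue); there is no depth.
- ctrl.camera_params(name): a dict with "K" (3x3 intrinsics, pixels), "k1" (the pictures are not rectified: a ray, as slopes to the right and down, at radius r is drawn at 1 + k1 r^2 times it, then the intrinsics apply), "pose" (4x4, takes a point from camera to world coordinates). Camera axes: x right, y down, z forward; pixel columns grow to the right and rows downward; lengths in m; the calibration is good to about 2 mm. A picture is of the moment at which its call begins: read the wrist's pose just before it. camera_params takes no time and is no camera call; for the wrist camera it gives the pose at the moment of the call.
- ctrl.close_job(): hands the job in, once; it reports no verdict.
The state is a dict: "time": time; "joint_positions": joint angles; "qd": joint speeds; "joint_torque": joint torques, N m; "position": TCP position; "tool_rot": TCP orientation; "ft_force": force on the tool from outside, world axes, zero at the start; "torque": the same for the moment, N m; "grip_width": opening from 0.0 (shut) to 1.0 (fully open).
Only numpy, scipy, OpenCV 4.12 (cv2) and the standard library are available. Lean on these libraries where they do the work, as an engineer would, in place of code of your own. Each camera call takes 0.05 s, during which the arm holds its last target. There are 200 camera calls.

## Working session

There is one attempt and no reset: what is moved stays moved. The work goes in short steps, Python scripts to look and compute and a shell command to move; the robot and the scene stay as the last step left them, time stands still between calls to the robot, and variables do not carry over. Pictures are saved under pics/ and viewed, about 12 in all and at most 16, crops included, and the job is handed in when it is done.

```bash
mkdir -p pics; ls; python3 - <<'E'
from bench import ctrl
import cv2
for n in("scene","side"):
    cv2.imwrite(f"pics/{n}0.png",cv2.resize(ctrl.get_image(n)[:,:,::-1],(800,600),interpolation=cv2.INTER_CUBIC))
    p=ctrl.camera_params(n);print(n,p)
s=ctrl.get_state();print(s['time'],s['position'],s['tool_rot'],s['grip_width'],ctrl.grasp_offset)
E
```

```text
pics
scene {'K': array([[426.3615815 ,   0.        , 259.34693218],
       [  0.        , 426.3615815 , 188.75584722],
       [  0.        ,   0.        ,   1.        ]]), 'k1': -0.16224162663180067, 'pose': array([[ 0.88023048,  0.40082664, -0.2540321 ,  0.82017175],
       [ 0.47448943, -0.75169517,  0.45805474, -0.69171811],
       [-0.00735416, -0.52372929, -0.85185301,  1.14455173],
       [ 0.        ,  0.        ,  0.        ,  1.        ]])}
side {'K': array([[452.88782265,   0.        , 254.9877198 ],
       [  0.        , 452.88782265, 196.95832397],
       [  0.        ,   0.        ,   1.        ]]), 'k1': 0.04574406889021953, 'pose': array([[-0.91971812, -0.19378051,  0.34142012, -0.04138449],
       [-0.39256239,  0.46205679, -0.79523474,  1.13524216],
       [-0.00365449, -0.8654205 , -0.50103294,  0.84298453],
       [ 0.        ,  0.        ,  0.        ,  1.        ]])}
0.1 [ 0.23530999 -0.6053279   0.19663569] [-3.08603088e+00 -5.78946385e-01  6.09510215e-04] 0.9924187753350947 0.0187
```

View pics/scene0.png

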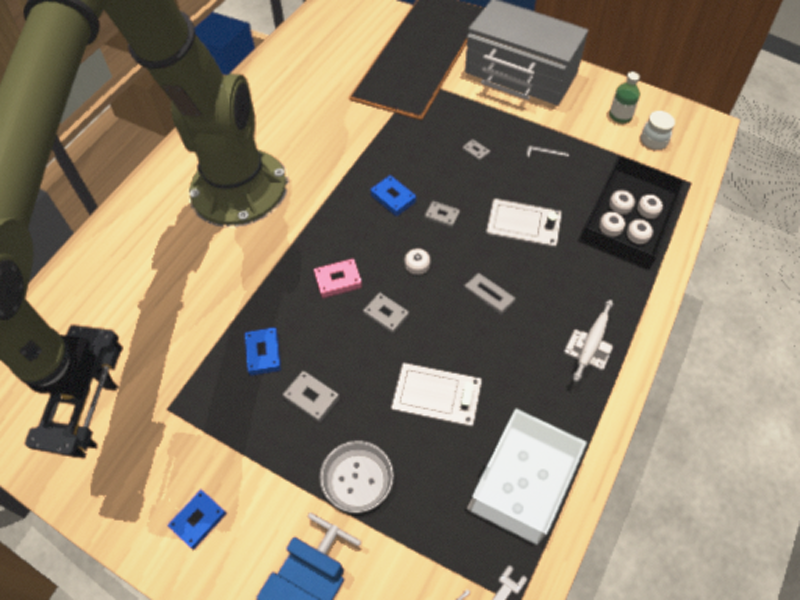

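View pics/side0.png

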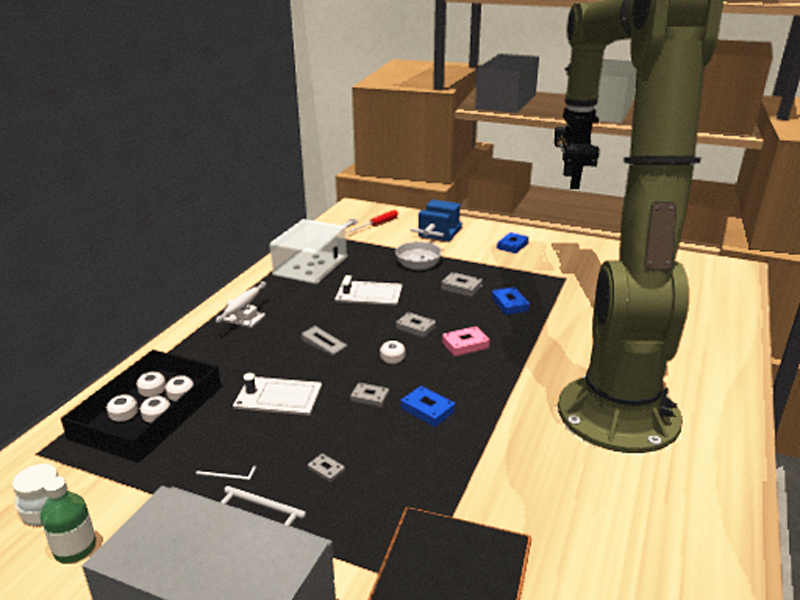

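Grey flat pads in the scene picture: (311,395) largest is pad22, then (386,311) pad18, (442,213) pad14 and (476,149) pad10. The pink and blue plates are look-alikes, and the long slotted plate at (490,292) is the wedge. The tall stand, with the round post, is at (525,222). The short stand, with the rectangular post, is at (436,393). Plan: 22+14=36 on the tall stand, 18+10=28 on the short one.

```bash
cat > h.py <<'E'
from bench import ctrl
import numpy as np, cv2
from scipy.spatial.transform import Rotation as Ro
def ray(p,uv):
    K=p['K'];k=p['k1'];d=np.array([(uv[0]-K[0,2])/K[0,0],(uv[1]-K[1,2])/K[1,1]]);s=d.copy()
    for _ in range(15): s=d/(1+k*(s@s))
    return p['pose'][:3,:3]@np.r_[s,1]
def p2w(p,uv,z):
    r=ray(p,uv);o=p['pose'][:3,3];return (o+r*(z-o[2])/r[2])[:2]
def w2p(p,w):
    c=p['pose'][:3,:3].T@(np.asarray(w)-p['pose'][:3,3]);s=c[:2]/c[2];s=s*(1+p['k1']*(s@s))
    return np.array([p['K'][0,0]*s[0]+p['K'][0,2],p['K'][1,1]*s[1]+p['K'][1,2]])
def plan(x,y,z,yaw=None):
    """TCP target, yaw = world direction (deg) of the tool x (mod 180); prints the row shift/turn"""
    s=ctrl.get_state();R=Ro.from_rotvec(s['tool_rot']).as_matrix();cur=np.degrees(np.arctan2(R[1,0],R[0,0]))
    if yaw is None: yaw=cur
    neutral=np.degrees(np.arctan2(y,x))+90
    while yaw-neutral>90: yaw-=180
    while yaw-neutral<-90: yaw+=180
    c,n=np.cos(np.radians(yaw)),np.sin(np.radians(yaw))
    T=np.array([[c,n,0],[n,-c,0],[0,0,-1]])
    d=R.T@(np.array([x,y,z])-s['position'])*1000;r=Ro.from_matrix(R.T@T).as_rotvec()
    print('t',s['time'],'at',s['position'].round(4),'yaw',cur.round(1),'F',s['ft_force'].round(1),'g',round(s['grip_width'],3),'| row',d.round(1),r.round(3))
def blob(im,uv,th=60,minv=None):
    g=cv2.cvtColor(im,cv2.COLOR_RGB2GRAY);m=(g>th).astype(np.uint8);n,l=cv2.connectedComponents(m,connectivity=4)
    k=l[int(uv[1]),int(uv[0])]
    if k==0:
        v,u=np.nonzero(m);i=np.argmin((u-uv[0])**2+(v-uv[1])**2);k=l[v[i],u[i]]
    c,_=cv2.findContours((l==k).astype(np.uint8),cv2.RETR_EXTERNAL,cv2.CHAIN_APPROX_NONE);return max(c,key=cv2.contourArea)[:,0,:].astype(float)
def rect(p,c,z):
    w=np.array([p2w(p,q,z) for q in c])*1000
    (cx,cy),(a,b),t=cv2.minAreaRect(w.astype(np.float32))
    if a<b: a,b,t=b,a,t+90
    return np.round([cx,cy,a,b,t%180],1)
E
python3 - <<'E'
from h import *
pts={'pad22':((311,395),(462,283),.022),'pad18':((386,311),(416,323),.018),'pad14':((442,213),(370,393),.014),'pad10':((476,149),(326,466),.010),'tall':((515,222),(290,395),.008),'short':((430,400),(372,293),.008)}
for i,n in enumerate(("scene","side")):
    im=ctrl.get_image(n);p=ctrl.camera_params(n)
    for k,v in pts.items():
        c=blob(im,np.array(v[i])*.64);print(n,k,rect(p,c,v[2]))
E
```

```text
scene pad22 [ 433.9 -356.7   94.8   69.5  173.4]
scene pad18 [ 467.7 -136.9   84.1   63.2  168.7]
scene pad14 [451.9 136.   73.2  60.3   4.7]
scene pad10 [436.3 349.1  65.6  47.4 163.9]
scene tall [618.4 203.7 160.2 113.6  15.2]
scene short [ 632.1 -240.7  159.2  103.8   15.2]
side pad22 [ 424.9 -338.1  101.1   98.9  173.1]
side pad18 [ 459.9 -125.5   87.1   75.9  170.5]
side pad14 [447.1 145.2  69.1  60.6   6. ]
side pad10 [430.2 352.5  60.4  43.6 163.8]
side tall [619.6 205.  164.4 119.1  15. ]
side short [ 629.9 -246.3  154.6  138.4   15.6]
```

```bash
python3 -c "
from h import *
plan(.432,-.352,.16,173.4)
p=ctrl.camera_params('wrist');s=ctrl.get_state();R=Ro.from_rotvec(s['tool_rot']).as_matrix();print((R.T@(p['pose'][:3,3]-s['position'])).round(3),(R.T@p['pose'][:3,:3]).round(2))"
```

```text
t 0.2 at [ 0.2354 -0.6055  0.197 ] yaw 21.2 F [ 0.1 -0.2 -0.3] g 0.998 | row [ 275.1 -165.    37.1] [-0.001  0.     0.486]
[ 0.071 -0.001 -0.186] [[-0.   -0.97 -0.26]
 [ 1.   -0.    0.  ]
 [-0.   -0.26  0.97]]
```

```bash
python3 -m creep '[[[1,240,-140,20,0,0,0],[1,240,-140,20,0,0,0],[1,240,-140,20,0,0,0],[1,240,-140,20,0,0,0],[1,240,-140,20,0,0,0]]]' 30; python3 -m creep '[[[1,35,-25,17,0,0,0.486],[1,35,-25,17,0,0,0.486],[1,35,-25,17,0,0,0.486],[1,35,-25,17,0,0,0.486],[1,35,-25,17,0,0,0.486]]]'
python3 - <<'E'
from h import *
p=ctrl.camera_params('wrist');im=ctrl.get_image('wrist')
cv2.imwrite('pics/w1.png',im[:,:,::-1])
plan(.432,-.352,.16,173.4)
u=w2p(p,[.432,-.352,.022]);print(u)
c=blob(im,u,90);print(rect(p,c,.022))
E
```

```text
time: 0.7
position: [0.3916, -0.4089, 0.1796]
tool_rot: [3.087, 0.579, 0.0]
ft_force: [0.3, -0.8, 0.3]
grip_width: 1.001
time: 1.2
position: [0.4142, -0.3745, 0.1625]
tool_rot: [-3.136, 0.18, 0.001]
ft_force: [-0.3, -0.0, 0.3]
grip_width: 0.996
t 1.25 at [ 0.4142 -0.3746  0.1626] yaw -6.5 F [ 0.2 -0.2  0.5] g 1.0 | row [ 15.1 -24.5   2.6] [-0.     0.     0.001]
[234.20514134 161.8941991 ]
[ 431.2 -356.3   82.2   59.2  173.3]
```

View pics/w1.png

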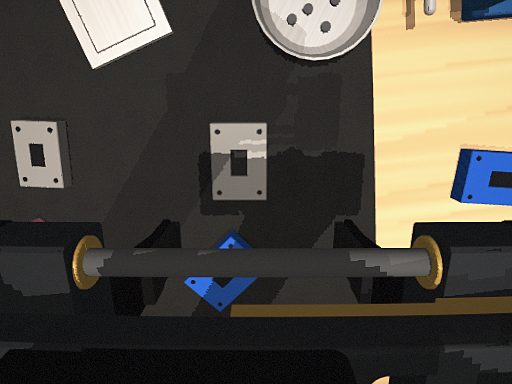

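```bash
python3 -m creep '[[[1,14,-20,120,0,0,0],[1,14,-20,120,0,0,0],[1,14,-20,120,0,0,0],[1,14,-20,120,0,0,0],[1,14,-20,120,0,0,0]]]'
python3 -c "
from h import *
plan(.4312,-.3563,.003,173.3)"
```

```text
time: 1.75
position: [0.4307, -0.357, 0.0433]
tool_rot: [3.136, -0.18, 0.0]
ft_force: [0.7, -0.4, 0.6]
grip_width: 0.997
t 1.75 at [ 0.4307 -0.357   0.0433] yaw -6.6 F [ 0.7 -0.4  0.6] g 0.997 | row [ 0.4 -0.7 40.3] [ 0.    -0.     0.002]
```

```bash
python3 -m creep '[[[1,0.4,-0.7,25,0,0,0],[1,0.4,-0.7,39.5,0,0,0],[1,0.4,-0.7,39.5,0,0,0],[0.5,0.4,-0.7,39.5,0,0,0],[0.5,0.4,-0.7,39.5,0,0,0]]]' 35;  python3 -m creep '[[[0.4,0,0,0,0,0,0],[0.4,0,0,0,0,0,0],[0.4,0,0,0,0,0,0],[0.4,0,0,0,0,0,0],[0.4,0,0,0,0,0,0]]]'; python3 -m creep '[[[0.4,0,0,-20,0,0,0],[0.4,0,0,-60,0,0,0],[0.4,0,0,-110,0,0,0],[0.4,0,0,-110,0,0,0],[0.4,0,0,-110,0,0,0]]]'
python3 -c "
from h import *
plan(.60,.18,.14,15)"
```

```text
time: 2.25
position: [0.4318, -0.3567, 0.0046]
tool_rot: [3.135, -0.181, 0.003]
ft_force: [1.0, -0.4, -0.2]
grip_width: 0.891
time: 2.75
position: [0.431, -0.3558, 0.0032]
tool_rot: [3.136, -0.181, -0.0]
ft_force: [0.3, -0.5, 0.5]
grip_width: 0.46
time: 3.25
position: [0.4319, -0.3565, 0.1147]
tool_rot: [3.134, -0.181, 0.004]
ft_force: [0.0, 0.2, -1.0]
grip_width: 0.402
t 3.25 at [ 0.4319 -0.3565  0.1147] yaw -6.6 F [ 0.   0.2 -1. ] g 0.402 | row [ 105.4 -552.2  -26.1] [-0.003 -0.004  2.765]
```

```bash
sed -i 's/    while yaw-neutral>90: yaw-=180/    yaw+=180*np.round((cur-yaw)\/180)\n    while yaw-neutral>130: yaw-=180/; s/while yaw-neutral<-90/while yaw-neutral<-130/' h.py
python3 - <<'E'
from h import *
p=ctrl.camera_params('wrist');im=ctrl.get_image('wrist')
cv2.imwrite('pics/w2.png',im[:,:,::-1]);print(ctrl.get_state()['joint_positions'])
E
```

```text
[ 0.85135095  0.19662336 -0.23329101  1.78273237  0.04935335  1.16793364
 -1.08293529]
```

View pics/w2.png

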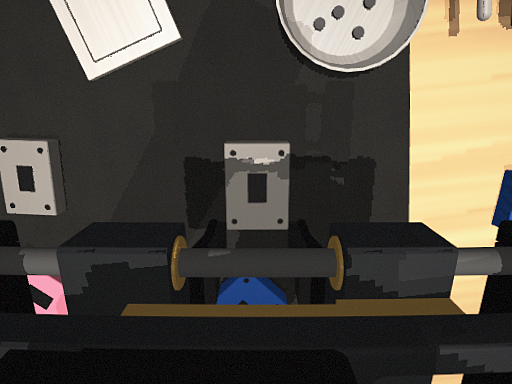

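Wrist view: the pad is still lying on the mat, centred below the fingers at about (257,186). The jaws went to 0.40 without holding it. I'll check whether the pad moved, then retry, closing fully.

```bash
python3 - <<'E'
from h import *
p=ctrl.camera_params('wrist');im=ctrl.get_image('wrist')
c=blob(im,w2p(p,[.4312,-.3563,.022])+[0,-25],90);r=rect(p,c,.022);print(r)
print('TCP px',w2p(p,ctrl.get_state()['position']))
plan(r[0]/1e3,r[1]/1e3,.003,r[4])
E
```

```text
[ 462.4 -359.7   58.6   20.8   83.3]
TCP px [256.71248409 222.30302294]
t 3.35 at [ 0.4302 -0.3553  0.112 ] yaw -6.6 F [-0.8  0.1 -0.8] g 0.403 | row [ 32.7   0.8 109. ] [-2.000e-03  1.000e-03 -1.569e+00]
```

```bash
python3 - <<'E'
from h import *
p=ctrl.camera_params('wrist');im=ctrl.get_image('wrist')
for th in(50,60,70,80):
  try: c=blob(im,(240,215),th);print(th,rect(p,c,.022))
  except Exception as e: print(e)
print(p2w(p,(257.5,186),.022))
plan(.4312,-.3563,.003,173.3)
E
```

```text
50 [ 432.2 -356.5   85.4   60.1  173.3]
60 [ 431.8 -356.4   84.7   59.8  173.5]
70 [ 431.4 -356.2   83.8   59.3  173.6]
80 [ 418.8 -354.8   58.9   58.3   83.4]
[ 0.43113023 -0.35565826]
t 3.4 at [ 0.43   -0.3551  0.1116] yaw -6.6 F [ 0.3 -0.5 -1.4] g 0.399 | row [  1.6   1.3 108.6] [-0.002  0.002  0.002]
```

```bash
python3 -m creep '[[[1,1.5,1.3,60,0,0,0],[1,1.5,1.3,90,0,0,0],[1,1.5,1.3,90,0,0,0],[1,1.5,1.3,90,0,0,0],[1,1.5,1.3,90,0,0,0]]]' 35
python3 -m creep '[[[1,0,0,0,0,0,0],[1,0,0,19,0,0,0],[1,0,0,19,0,0,0],[0,0,0,19,0,0,0],[0,0,0,19,0,0,0]]]'
python3 -m creep '[[[0,0,0,0,0,0,0],[0,0,0,0,0,0,0],[0,0,0,0,0,0,0],[0,0,0,0,0,0,0],[0,0,0,0,0,0,0]]]'
python3 -m creep '[[[0,0,0,0,0,0,0],[0,0,0,0,0,0,0],[0,0,0,0,0,0,0]]]'
python3 -c "
from h import *
plan(.4312,-.3563,.003,173.3)"
```

```text
time: 3.9
position: [0.4336, -0.3582, 0.025]
tool_rot: [3.135, -0.181, 0.004]
ft_force: [-0.1, -1.1, -0.6]
grip_width: 0.769
time: 4.4
position: [0.433, -0.3579, 0.0055]
tool_rot: [3.135, -0.181, 0.002]
ft_force: [0.5, 0.7, 0.5]
grip_width: 0.892
time: 4.9
position: [0.4323, -0.3573, 0.0042]
tool_rot: [3.136, -0.181, -0.0]
ft_force: [-0.3, 0.1, -0.3]
grip_width: 0.449
time: 5.2
position: [0.4323, -0.3573, 0.0042]
tool_rot: [3.136, -0.181, -0.0]
ft_force: [0.0, 0.1, 0.3]
grip_width: 0.172
t 5.2 at [ 0.4323 -0.3573  0.0042] yaw -6.6 F [0.  0.1 0.3] g 0.172 | row [-1.2 -0.9  1.2] [0.    0.    0.002]
```

```bash
python3 - <<'E'
from h import *
a=ctrl.get_image('wrist');b=cv2.resize(ctrl.get_image('scene')[180:330,80:280],None,fx=2.5,fy=2.5)
s=ctrl.get_image('side')[110:230,230:400];s=cv2.resize(s,None,fx=2,fy=2)
o=np.zeros((600,800,3),np.uint8);o[:288,:384]=cv2.resize(a,(384,288));o[:240,400:740]=s;o[300:600,:400]=cv2.resize(b,(400,300))
cv2.imwrite('pics/c3.png',o[:,:,::-1]);plan(.43,-.35,.1)
E
```

```text
t 5.35 at [ 0.4323 -0.3573  0.0042] yaw -6.6 F [0.4 0.4 0.1] g 0.052 | row [ -3.2  -7.  -95.8] [ 0. -0. -0.]
```

View pics/c3.png

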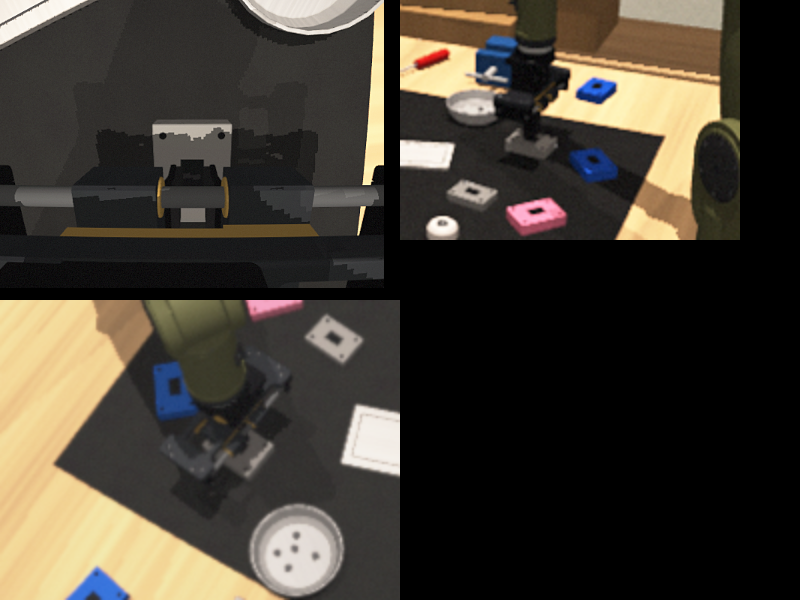

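The fingers closed on top of the pad (tips around (192,165) in the wrist inset), not around it, so they end higher than the reported TCP. I'll measure the offset by touching the pad's top with the closed fingers.

```bash
python3 -m creep '[[[0,0,0,1,0,0,0],[0,0,0,1,0,0,0],[0,0,0,2,0,0,0],[0,0,0,2,0,0,0]]]' 
python3 -m creep '[[[0,0,0,1,0,0,0],[0,0,0,1,0,0,0],[0,0,0,2,0,0,0],[0,0,0,2,0,0,0]]]' 
python3 -c "
from h import *
plan(.43,-.35,.1);print(ctrl.get_state()['joint_torque'].round(1))"
```

```text
time: 5.75
position: [0.4322, -0.3572, 0.002]
tool_rot: [-3.136, 0.181, 0.0]
ft_force: [1.1, -0.8, 0.3]
grip_width: 0.002
time: 6.15
position: [0.4322, -0.3572, 0.0]
tool_rot: [-3.136, 0.181, 0.0]
ft_force: [-0.1, -0.5, -0.0]
grip_width: 0.005
t 6.15 at [ 0.4322 -0.3572  0.    ] yaw -6.6 F [-0.1 -0.5 -0. ] g 0.005 | row [  -3.    -6.9 -100. ] [-0.  0. -0.]
[ -0.  -43.4  -1.9 -26.   -0.   -0.1  -0. ]
```

```bash
python3 -m creep '[[[0,0,0,1,0,0,0],[0,0,0,2,0,0,0],[0,0,0,2,0,0,0]]]' | grep -E "posi|force"
python3 -m creep '[[[0,0,0,1,0,0,0],[0,0,0,2,0,0,0],[0,0,0,2,0,0,0]]]' | grep -E "posi|force"
python3 -m creep '[[[0,0,0,1,0,0,0],[0,0,0,2,0,0,0],[0,0,0,2,0,0,0]]]' | grep -E "posi|force"
python3 - <<'E'
from h import *
im=ctrl.get_image('side');p=ctrl.camera_params('side');u=w2p(p,ctrl.get_state()['position']);print(u, w2p(p,[.4312,-.3563,.022]))
x,y=int(u[0]),int(u[1]);o=cv2.resize(im[y-50:y+25,x-50:x+50],(800,600),interpolation=cv2.INTER_CUBIC);cv2.circle(o,(400,400),3,(255,0,0),-1)
cv2.imwrite('pics/s4.png',o[:,:,::-1])
E
```

```text
position: [0.4322, -0.3572, -0.002]
ft_force: [-0.5, -0.6, -0.8]
position: [0.4324, -0.3573, -0.0025]
ft_force: [-2.9, 2.3, 9.2]
position: [0.4324, -0.3574, -0.0025]
ft_force: [-6.9, 4.6, 21.7]
[294.1634733  184.24356476] [294.62771458 178.85953035]
```

View pics/s4.png

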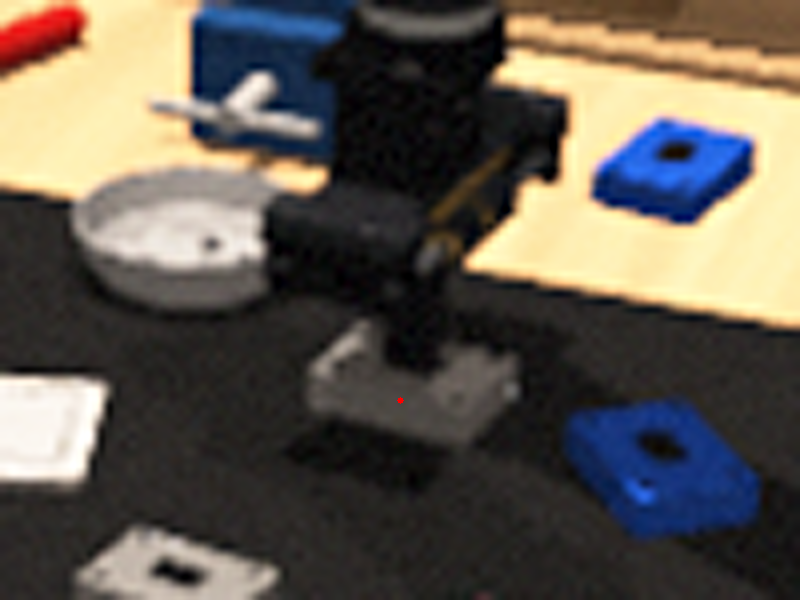

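The closed fingers touched the pad's top (z = 22 mm) at a reported z of -2.5 mm, so the true tip is about 24.5 mm above the reported TCP. I'll grasp with reported z = true tip − 24.5 mm.

```bash
python3 -m creep '[[[1,0,0,-30,0,0,0],[1,0,0,-30,0,0,0],[1,0,0,-30,0,0,0],[1,0,0,-30,0,0,0],[1,0,0,-30,0,0,0]]]' |grep -E "posi|force|width"
python3 -m creep '[[[1,0,0,0,0,0,0],[1,0,0,0,0,0,0],[1,0,0,0,0,0,0],[1,0,0,0,0,0,0]]]'|grep -E "posi|force|width"
python3 -c "
from h import *
plan(.4314,-.3563,-.021,173.4)"
```

```text
position: [0.4316, -0.3568, 0.0231]
ft_force: [1.0, 0.4, 0.3]
grip_width: 0.374
position: [0.4323, -0.3573, 0.0241]
ft_force: [-0.3, 0.3, -0.3]
grip_width: 0.74
t 8.0 at [ 0.4323 -0.3573  0.0241] yaw -6.6 F [-0.3  0.3 -0.3] g 0.74 | row [-1.  -0.9 45.1] [ 0.  0. -0.]
```

```bash
python3 -m creep '[[[1,-1,-0.9,5,0,0,0],[1,-1,-0.9,15,0,0,0],[1,-1,-0.9,20,0,0,0],[1,-1,-0.9,35,0,0,0],[1,-1,-0.9,45,0,0,0]]]' 35|grep -E "posi|force|width"
python3 -m creep '[[[0,0,0,0,0,0,0],[0,0,0,0,0,0,0],[0,0,0,0,0,0,0],[0,0,0,0,0,0,0],[0,0,0,0,0,0,0]]]'|grep -E "posi|force|width"
python3 -m creep '[[[0,0,0,0,0,0,0],[0,0,0,0,0,0,0]]]'|grep -E "posi|force|width"
```

```text
position: [0.4308, -0.3558, -0.0226]
ft_force: [-0.4, 0.1, -0.0]
grip_width: 0.996
position: [0.4318, -0.3567, -0.0202]
ft_force: [0.4, 0.6, 0.1]
grip_width: 0.688
position: [0.4319, -0.3566, -0.0202]
ft_force: [-0.0, 0.4, 2.4]
grip_width: 0.688
```

```bash
python3 -m creep '[[[0,0,0,-20,0,0,0],[0,0,0,-60,0,0,0],[0,0,0,-110,0,0,0],[0,0,0,-150,0,0,0],[0,0,0,-150,0,0,0]]]'|grep -E "posi|force|width"
python3 -c "
from h import *
plan(.54,.18,.13,15)"
```

```text
position: [0.4349, -0.3588, 0.1357]
ft_force: [-0.2, -1.2, -1.2]
grip_width: 0.689
t 9.7 at [ 0.4349 -0.3588  0.1357] yaw -6.6 F [-0.2 -1.2 -1.2] g 0.689 | row [  42.4 -547.3    2.6] [ 0.008 -0.008 -0.377]
```

```bash
python3 -m creep '[[[0,20,-250,0,0,0,0],[0,20,-250,0,0,0,0],[0,20,-250,0,0,0,0],[0,20,-250,0,0,0,0],[0,20,-250,0,0,0,0]]]'|grep -E "posi|force|width"
python3 -m creep '[[[0,12,-250,0,0,0,0],[0,12,-250,0,0,0,0],[0,12,-250,0,0,0,0],[0,12,-250,0,0,0,0],[0,12,-250,0,0,0,0]]]'|grep -E "posi|force|width"
python3 -m creep '[[[0,10,-47,2,0,0,-0.377],[0,10,-47,2,0,0,-0.377],[0,10,-47,2,0,0,-0.377],[0,10,-47,2,0,0,-0.377],[0,10,-47,2,0,0,-0.377]]]'|grep -E "posi|force|width"
python3 - <<'E'
from h import *
plan(.54,.18,.13,15)
p=ctrl.camera_params('wrist');im=ctrl.get_image('wrist')
np.save('w5.npy',im);print(w2p(p,[.6036,.1999,.008]))
cv2.imwrite('pics/w5.png',im[:,:,::-1])
E
```

```text
position: [0.479, -0.1089, 0.128]
ft_force: [0.2, 0.2, -0.9]
grip_width: 0.685
position: [0.5196, 0.1372, 0.1281]
ft_force: [0.6, -0.8, -0.9]
grip_width: 0.686
position: [0.5352, 0.1807, 0.1262]
ft_force: [0.1, 0.3, -1.5]
grip_width: 0.683
t 11.2 at [0.5352 0.1807 0.1262] yaw 14.9 F [ 0.1  0.3 -1.5] g 0.683 | row [ 4.4  1.9 -3.8] [ 0.     0.002 -0.002]
[255.9287196  107.70790217]
```

View pics/w5.png

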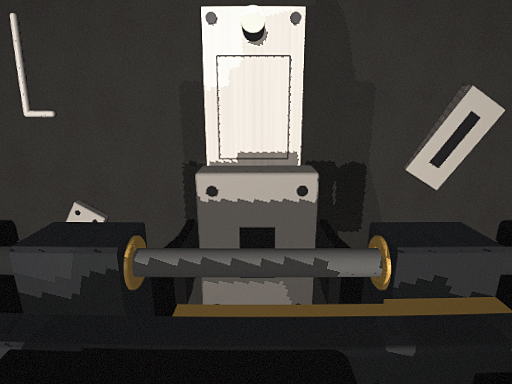

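```bash
python3 - <<'E'
from h import *
p=ctrl.camera_params('wrist');im=np.load('w5.npy')
w=np.array([p2w(p,q,.008) for q in [(217,56),(291,56),(289,158),(219,158)]])*1000
print(w.round(1),w.mean(0).round(1));print(np.linalg.norm(w-np.roll(w,1,0),axis=1))
a=w[[0,1]].mean(0)-w[[2,3]].mean(0);print('ang',np.degrees(np.arctan2(a[1],a[0])))
s=ctrl.get_state();R=Ro.from_rotvec(s['tool_rot']).as_matrix()
for q in [(196,174),(318,174),(212,190.5),(302,190.5),(257,238)]: 
    z=s['position'][2]+.0202+.022;print(q,(R.T@(np.r_[p2w(p,q,z),z]-s['position'])*1000).round(1))
g=cv2.cvtColor(im,cv2.COLOR_RGB2GRAY);print(g[150:200:1,230],g[56-6:64,250])
E
```

```text
[[639.6 246.3]
 [657.  180.4]
 [565.4 155.7]
 [547.7 223. ]] [602.4 201.3]
[94.83698193 68.16926392 94.83885548 69.57744253]
ang 14.664360580132053
(196, 174) [ 40.4 -29.3 -42.3]
(318, 174) [ 40.3  28.8 -42.2]
(212, 190.5) [ 32.3 -22.  -42.2]
(302, 190.5) [ 32.2  21.4 -42.2]
(257, 238) [  7.5  -0.3 -42.2]
[238 239 239 239 239 241 245 231 130  82 215 255 225 112 127 105  65  72
  74  70  72  70  88 129 154 163 170 170 167 169 171 170 167 169 169 167
 170 168 168 169 169 170 169 169 169 169 168 168 169 176] [239 240 240 246 240  60  74 188 246 240 238 239 240 239]
```

```bash
python3 -m creep '[[[0,65,0,0,0,0,0],[0,70,0,0,0,0,0],[0,70,0,40,0,0,0],[0,70,0,80,0,0,0],[0,70,0,80,0,0,0]]]'|grep -E "posi|force|width"
python3 -m creep '[[[0,0,0,0,0,0,0]]]'|grep -E "posi|force|width"
python3 -c "
from h import *
plan(.6031,.2015,-.010,14.9)"
```

```text
position: [0.5988, 0.1965, 0.041]
ft_force: [-1.1, -0.9, -2.9]
grip_width: 0.686
position: [0.6031, 0.1988, 0.0472]
ft_force: [0.7, 0.5, -0.4]
grip_width: 0.687
t 11.85 at [0.6031 0.1988 0.0472] yaw 14.9 F [ 0.7  0.5 -0.4] g 0.687 | row [ 0.8 -2.6 57.2] [0.    0.001 0.001]
```

```bash
python3 -m creep '[[[0,0.8,-2.6,35,0,0,0],[0,0.8,-2.6,54,0,0,0],[0,0.8,-2.6,54,0,0,0],[0,0.8,-2.6,54,0,0,0]]]'|grep -E "posi|force|width"
python3 -m creep '[[[0,0,0,1.5,0,0,0],[0,0,0,3,0,0,0],[0,0,0,4,0,0,0],[0,0,0,4,0,0,0]]]'|grep -E "posi|force|width"
python3 -c "
from h import *
plan(.6031,.2015,-.0122,14.9)"
```

```text
position: [0.6053, 0.2026, -0.0042]
ft_force: [-0.0, 0.2, -1.4]
grip_width: 0.689
position: [0.6037, 0.202, -0.0105]
ft_force: [-0.6, -0.0, -1.1]
grip_width: 0.685
t 12.65 at [ 0.6037  0.202  -0.0105] yaw 15.0 F [-0.6 -0.  -1.1] g 0.685 | row [-0.7  0.3  1.7] [ 0.    -0.     0.002]
```

```bash
python3 -m creep '[[[0,-0.7,0.3,1,0,0,0],[0,-0.7,0.3,1.9,0,0,0],[0,-0.7,0.3,1.9,0,0,0],[0,-0.7,0.3,1.9,0,0,0]]]'|grep -E "posi|force|width"
python3 -m creep '[[[0.9,0,0,0,0,0,0],[0.9,0,0,0,0,0,0],[0.9,0,0,0,0,0,0],[0.9,0,0,0,0,0,0]]]'|grep -E "posi|force|width"
python3 -m creep '[[[0.9,0,0,-20,0,0,0],[0.9,0,0,-60,0,0,0],[0.9,0,0,-110,0,0,0],[0.9,-70,0,-150,0,0,0],[0.9,-70,0,-150,0,0,0]]]'|grep -E "posi|force|width"
python3 - <<'E'
from h import *
plan(.4496,.141,.12,5)
p=ctrl.camera_params('wrist');im=ctrl.get_image('wrist')
np.save('w6.npy',im);print(w2p(p,[.6024,.2013,.03]))
cv2.imwrite('pics/w6.png',im[:,:,::-1])
E
```

```text
position: [0.6029, 0.2015, -0.0122]
ft_force: [-3.1, -0.4, 4.8]
grip_width: 0.686
position: [0.6029, 0.2016, -0.013]
ft_force: [-0.3, -0.3, 1.1]
grip_width: 0.882
position: [0.5348, 0.1844, 0.1397]
ft_force: [-0.9, 0.3, 0.4]
grip_width: 0.902
t 13.95 at [0.5348 0.1844 0.1397] yaw 15.1 F [-0.9  0.3  0.4] g 0.902 | row [-93.6  19.8  19.4] [-0.    -0.003  0.175]
[258.3752347  109.71105993]
```

View pics/w6.png

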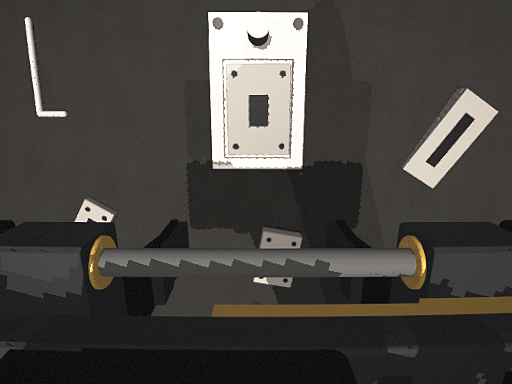

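Pad22 sits inside the outline, evenly margined; hole spots at (234,73), (283,73), (281,147) and (236,147). I'll check its centre and move to pad14.

```bash
python3 -m creep '[[[1,-94,20,15,0,0,0],[1,-94,20,15,0,0,0],[1,-94,20,15,0,0,0]]]'|grep -E "posi"
python3 -m creep '[[[1,0,0,4,0,0,0.175],[1,0,0,4,0,0,0.175],[1,0,0,4,0,0,0.175]]]'|grep -E "posi|force|width"
python3 - <<'E'
from h import *
pp=dict(ctrl.camera_params('wrist'));s=ctrl.get_state()
p=ctrl.camera_params('wrist');im=ctrl.get_image('wrist')
u=w2p(p,[.4496,.1405,.014]);print(u)
for th in(60,90,120):print(th,rect(p,blob(im,u+[12,0],th),.014),rect(p,blob(im,u-[12,0],th),.014))
plan(.4496,.1405,-.021,5)
# seat check from w6 relative to outline/holes
R=Ro.from_rotvec(s['tool_rot']).as_matrix();rel=R.T@pp['pose'][:3,:3];t=R.T@(pp['pose'][:3,3]-s['position'])
c,n=np.cos(np.radians(15.1)),np.sin(np.radians(15.1));R6=np.array([[c,n,0],[n,-c,0],[0,0,-1]])
P=np.eye(4);P[:3,:3]=R6@rel;P[:3,3]=R6@t+[.5348,.1844,.1397];q=dict(p,pose=P)
h=np.array([p2w(q,x,.03) for x in[(234,73),(283,73),(281,147),(236,147)]])*1e3
d=h[:2].mean(0)-h[2:].mean(0);print('pad22',h.mean(0).round(1),np.degrees(np.arctan2(d[1],d[0])).round(1))
cv2.imwrite('pics/w7.png',im[:,:,::-1])
E
```

```text
position: [0.4422, 0.1354, 0.1187]
position: [0.4502, 0.1402, 0.1185]
ft_force: [-0.3, 0.1, -0.1]
grip_width: 0.999
[256.73797911 184.13956339]
60 [458.6 129.  554.8 315.9  95. ] [458.6 129.  554.8 315.9  95. ]
90 [451.2 138.9  63.9  43.6   4.2] [451.2 138.9  63.9  43.6   4.2]
120 [451.2 139.   63.9  43.4   4.1] [451.2 139.   63.9  43.4   4.1]
t 14.65 at [0.4502 0.1402 0.1185] yaw 5.1 F [ 0.  -0.8 -0.4] g 1.002 | row [ -0.6  -0.2 139.5] [-0.    -0.     0.003]
pad22 [601.  200.8] 15.1
```

```bash
python3 -m creep '[[[1,0.9,1.5,50,0,0,0.02],[1,0.9,1.5,90,0,0,0.02],[1,0.9,1.5,105,0,0,0.02],[1,0.9,1.5,105,0,0,0.02],[1,0.9,1.5,105,0,0,0.02]]]'|grep -E "posi"
python3 -c "
from h import *
plan(.4512,.1389,-.021,4.1)"
```

```text
position: [0.4513, 0.1391, 0.0137]
t 15.15 at [0.4513 0.1391 0.0137] yaw 3.9 F [ 0.9  0.4 -0.2] g 1.003 | row [-0.2  0.2 34.7] [-0.001 -0.    -0.003]
```

```bash
python3 -m creep '[[[1,0,0,20,0,0,0],[1,0,0,34,0,0,0],[1,0,0,34.5,0,0,0],[0,0,0,34.5,0,0,0],[0,0,0,34.5,0,0,0]]]' 35|grep -E "posi|force|width"
python3 -m creep '[[[0,0,0,0,0,0,0],[0,0,0,0,0,0,0],[0,0,0,0,0,0,0],[0,0,0,0,0,0,0],[0,0,0,0,0,0,0]]]'|grep -E "posi|force|width"
python3 -m creep '[[[0,0,0,0,0,0,0],[0,0,0,0,0,0,0]]]'|grep -E "posi|force|width"
python3 -m creep '[[[0,0,0,-20,0,0,0],[0,0,0,-60,0,0,0],[0,0,0,-110,0,0,0],[0,0,0,-140,0,0,0],[0,0,0,-140,0,0,0]]]'|grep -E "posi|force|width"
python3 -c "
from h import *
plan(.535,.183,.12,15)"
```

```text
position: [0.4516, 0.1386, -0.0203]
ft_force: [0.2, -0.4, -0.2]
grip_width: 0.89
position: [0.4508, 0.1384, -0.0211]
ft_force: [-0.2, -0.3, 1.2]
grip_width: 0.504
position: [0.4508, 0.1384, -0.0211]
ft_force: [-0.7, -0.0, 2.4]
grip_width: 0.499
position: [0.4541, 0.1394, 0.1232]
ft_force: [1.1, 0.6, -1.8]
grip_width: 0.501
t 16.85 at [0.4541 0.1394 0.1232] yaw 3.8 F [ 1.1  0.6 -1.8] g 0.501 | row [ 83.6 -38.1   3.9] [ 0.001 -0.009 -0.195]
```

```bash
python3 -m creep '[[[0,84,-38,4,0,0,0],[0,84,-38,4,0,0,0],[0,84,-38,4,0,0,0]]]'|grep -E "posi"
python3 -m creep '[[[0,0,0,0,0,0,-0.195],[0,0,0,0,0,0,-0.195],[0,0,0,0,0,0,-0.195]]]'|grep -E "posi"
python3 -c "
from h import *
plan(.6016,.2010,.04,15)"
```

```text
position: [0.534, 0.1841, 0.1115]
position: [0.5307, 0.1817, 0.1134]
t 17.45 at [0.5307 0.1817 0.1134] yaw 15.0 F [-0.2  0.2 -0.3] g 0.5 | row [73.7 -0.3 73.3] [-0.     0.003  0.   ]
```

```bash
python3 -m creep '[[[0,60,0,0,0,0,0],[0,73,0,0,0,0,0],[0,73,0,40,0,0,0],[0,73,0,70,0,0,0],[0,73,0,70,0,0,0]]]'|grep -E "posi"
python3 -m creep '[[[0,0,0,0,0,0,0],[0,0,0,0,0,0,0]]]'|grep -E "posi"
python3 -c "
from h import *
plan(.6016,.2010,.0115,15)"
```

```text
position: [0.5983, 0.1987, 0.0395]
position: [0.6036, 0.2014, 0.0468]
t 18.15 at [0.6036 0.2014 0.0468] yaw 15.0 F [ 0.3  0.7 -0.7] g 0.498 | row [-2.1 -0.1 35.3] [ 0.    -0.003 -0.   ]
```

```bash
python3 -m creep '[[[0,-2,0,25,0,0,0],[0,-2,0,35,0,0,0],[0,-2,0,35,0,0,0],[0,-2,0,35,0,0,0]]]'|grep -E "posi|force"
python3 -c "
from h import *
plan(.6016,.2010,.0085,15)"
```

```text
position: [0.6012, 0.2005, 0.0109]
ft_force: [0.5, -0.3, -0.8]
t 18.55 at [0.6012 0.2005 0.0109] yaw 15.0 F [ 0.5 -0.3 -0.8] g 0.498 | row [ 0.5 -0.4  2.4] [ 0.    -0.001 -0.   ]
```

```bash
python3 -m creep '[[[0,0.5,-0.4,1,0,0,0],[0,0.5,-0.4,2.5,0,0,0],[0,0.5,-0.4,2.5,0,0,0],[0,0.5,-0.4,2.5,0,0,0]]]'|grep -E "posi|force|width"
python3 -m creep '[[[0.75,0,0,0,0,0,0],[0.75,0,0,0,0,0,0],[0.75,0,0,0,0,0,0],[0.75,0,0,0,0,0,0]]]'|grep -E "posi|force|width"
python3 -m creep '[[[0.75,0,0,-20,0,0,0],[0.75,0,0,-60,0,0,0],[0.75,0,0,-110,0,0,0],[0.75,-70,0,-130,0,0,0],[0.75,-70,0,-130,0,0,0]]]'|grep -E "posi|force|width"
python3 - <<'E'
from h import *
plan(.435,.35,.12,164)
p=ctrl.camera_params('wrist');im=ctrl.get_image('wrist')
cv2.imwrite('pics/w8.png',cv2.resize(im[0:190,150:370],(660,570),interpolation=cv2.INTER_CUBIC)[:,:,::-1]);np.save('w8.npy',im)
np.save('p8.npy',p,allow_pickle=True)
E
```

```text
position: [0.6018, 0.2012, 0.0089]
ft_force: [-0.7, -1.0, 4.0]
grip_width: 0.504
position: [0.6009, 0.2007, 0.0071]
ft_force: [-1.2, -0.8, 0.3]
grip_width: 0.725
position: [0.5321, 0.1836, 0.1394]
ft_force: [0.1, 0.8, -0.0]
grip_width: 0.746
t 19.85 at [0.5321 0.1836 0.1394] yaw 15.1 F [ 0.1  0.8 -0. ] g 0.746 | row [ -50.6 -185.9   19.2] [ 2.000e-03 -0.000e+00 -2.599e+00]
```

View pics/w8.png

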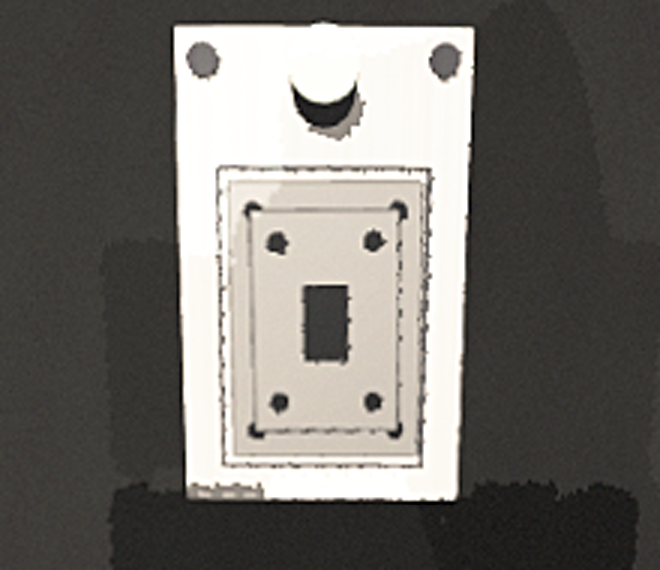

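The tall pack (pad22 + pad14) looks well centred inside the outline. Next is pad18.

```bash
python3 -c "
from h import *
plan(.464,-.131,.12,169.5)"
```

```text
t 19.9 at [0.5296 0.1827 0.1392] yaw 15.1 F [-1.3  0.7 -0.5] g 0.749 | row [-145.1  285.7   20.1] [0.003 0.    0.447]
```

```bash
python3 -m creep '[[[1,-110,220,10,0,0,0],[1,-110,220,10,0,0,0],[1,-110,220,10,0,0,0],[1,-110,220,10,0,0,0],[1,-110,220,10,0,0,0]]]'|grep -E "posi"
python3 -m creep '[[[1,-35,66,10,0,0,0.447],[1,-35,66,10,0,0,0.447],[1,-35,66,10,0,0,0.447],[1,-35,66,10,0,0,0.447],[1,-35,66,10,0,0,0.447]]]'|grep -E "posi"
python3 - <<'E'
from h import *
p=ctrl.camera_params('wrist');im=ctrl.get_image('wrist')
u=w2p(p,[.464,-.131,.018]);print(u)
for th in(90,120):r=rect(p,blob(im,u+[12,0],th),.018);print(r)
plan(r[0]/1e3,r[1]/1e3,-.021,r[4])
cv2.imwrite('pics/w9.png',im[:,:,::-1])
E
```

```text
position: [0.4833, -0.0608, 0.1273]
position: [0.4675, -0.1304, 0.1173]
[258.36733385 188.27784282]
[ 466.3 -135.3   72.6   51.3  169.6]
[ 452.7 -155.2   51.     7.6  169. ]
t 20.95 at [ 0.4676 -0.1302  0.1173] yaw -10.3 F [0.  0.1 0. ] g 1.003 | row [-10.2  27.3 138.3] [-0.    -0.     0.012]
```

```bash
python3 -m creep '[[[1,-0.4,5.2,50,0,0,0],[1,-0.4,5.2,90,0,0,0],[1,-0.4,5.2,105,0,0,0],[1,-0.4,5.2,105,0,0,0],[1,-0.4,5.2,105,0,0,0]]]'|grep -E "posi"
python3 -c "
from h import *
plan(.4663,-.1353,-.021,169.6)"
```

```text
position: [0.4668, -0.1354, 0.0129]
t 21.45 at [ 0.4668 -0.1354  0.0129] yaw -10.5 F [-0.5  0.2 -0.1] g 1.002 | row [-0.5 -0.  33.9] [-0.    -0.001 -0.001]
```

```bash
python3 -m creep '[[[1,-0.5,0,20,0,0,0],[1,-0.5,0,34,0,0,0],[1,-0.5,0,34,0,0,0],[0,-0.5,0,34,0,0,0],[0,-0.5,0,34,0,0,0]]]' 35|grep -E "posi|force|width"
python3 -m creep '[[[0,0,0,0,0,0,0],[0,0,0,0,0,0,0],[0,0,0,0,0,0,0],[0,0,0,0,0,0,0],[0,0,0,0,0,0,0]]]'|grep -E "posi|force|width"
python3 -m creep '[[[0,0,0,0,0,0,0],[0,0,0,0,0,0,0]]]'|grep -E "posi|force|width"
python3 -m creep '[[[0,0,0,-20,0,0,0],[0,0,0,-60,0,0,0],[0,0,0,-110,0,0,0],[0,0,0,-140,0,0,0],[0,0,0,-140,0,0,0]]]'|grep -E "posi|force|width"
python3 -c "
from h import *
plan(.546,-.265,.13,15.2)"
```

```text
position: [0.4663, -0.1363, -0.0208]
ft_force: [0.3, 0.5, 0.4]
grip_width: 0.896
position: [0.4656, -0.1362, -0.0215]
ft_force: [-1.3, -1.1, 3.1]
grip_width: 0.592
position: [0.4656, -0.1361, -0.0215]
ft_force: [-0.9, -0.7, 4.8]
grip_width: 0.593
position: [0.4688, -0.137, 0.1227]
ft_force: [0.2, -0.2, -2.0]
grip_width: 0.595
t 23.15 at [ 0.4688 -0.137   0.1227] yaw -10.6 F [ 0.2 -0.2 -2. ] g 0.595 | row [ 99.5 111.6  -6.2] [ 0.004 -0.008 -0.45 ]
```

```bash
python3 -m creep '[[[0,100,112,-6,0,0,0],[0,100,112,-6,0,0,0],[0,100,112,-6,0,0,0],[0,100,112,-6,0,0,0]]]'|grep -E "posi"
python3 -m creep '[[[0,0,0,0,0,0,-0.45],[0,0,0,0,0,0,-0.45],[0,0,0,0,0,0,-0.45],[0,0,0,0,0,0,-0.45],[0,0,0,0,0,0,-0.45]]]'|grep -E "posi|width"
python3 - <<'E'
from h import *
plan(.546,-.265,.13,15.2)
p=ctrl.camera_params('wrist');im=ctrl.get_image('wrist');np.save('w10.npy',im);np.save('p10.npy',p,allow_pickle=True)
cv2.imwrite('pics/w10.png',cv2.resize(im[0:190,140:380],(720,570),interpolation=cv2.INTER_CUBIC)[:,:,::-1])
E
```

```text
position: [0.5432, -0.2719, 0.121]
position: [0.5424, -0.264, 0.1232]
grip_width: 0.594
t 24.05 at [ 0.5424 -0.264   0.1232] yaw 15.0 F [ 0.8  0.9 -1.1] g 0.594 | row [ 3.2  1.8 -6.8] [-0.001  0.001 -0.004]
```

View pics/w10.png

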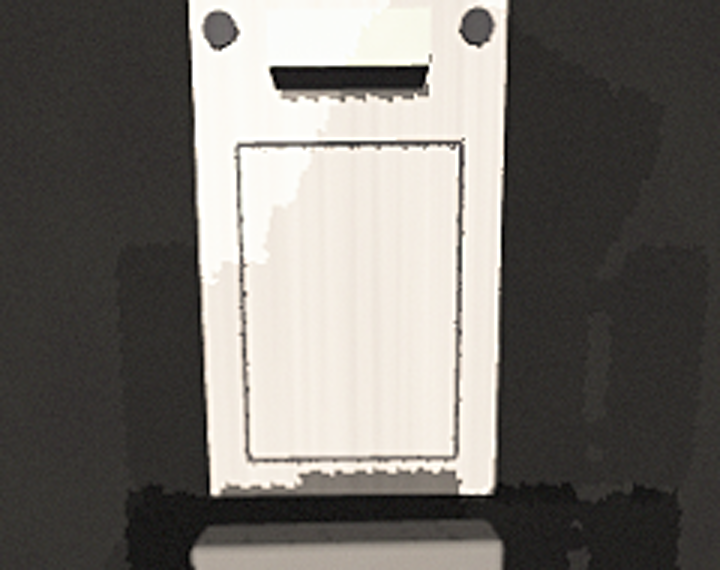

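```bash
python3 - <<'E'
from h import *
p=np.load('p10.npy',allow_pickle=True).item()
w=np.array([p2w(p,q,.008) for q in [(219.3,48),(294,48),(292.3,152.7),(223.3,153)]])*1000
print(w.mean(0).round(1),np.linalg.norm(w-np.roll(w,1,0),axis=1).round(1))
a=w[[0,1]].mean(0)-w[[2,3]].mean(0);A=np.degrees(np.arctan2(a[1],a[0]));print('ang',A)
t=w.mean(0)-.7*np.array([np.cos(.264),np.sin(.264)]);print(t);plan(t[0]/1e3,t[1]/1e3,.04,A)
E
```

```text
[ 615.9 -244.4] [95.7 67.7 95.4 67.6]
ang 15.575290854008584
[ 615.23110179 -244.60568217]
t 24.1 at [ 0.5426 -0.2642  0.1235] yaw 15.0 F [ 0.2 -0.2 -0.6] g 0.597 | row [75.3 -0.1 83.4] [-0.001  0.001 -0.01 ]
```

```bash
python3 -m creep '[[[0,60,0,0,0,0,-0.008],[0,74,0,0,0,0,-0.008],[0,74,0,40,0,0,-0.008],[0,74,0,80,0,0,-0.008],[0,74,0,80,0,0,-0.008]]]'|grep -E "posi"
python3 -m creep '[[[0,0,0,0,0,0,0],[0,0,0,0,0,0,0]]]'|grep -E "posi"
python3 -c "
from h import *
plan(.6152,-.2446,-.011,15.4)"
```

```text
position: [0.6095, -0.2436, 0.0377]
position: [0.6162, -0.2457, 0.0469]
t 24.8 at [ 0.6162 -0.2457  0.0469] yaw 15.6 F [ 0.3  0.3 -0.3] g 0.593 | row [-0.9 -1.5 57.9] [ 0.002 -0.003  0.003]
```

```bash
python3 -m creep '[[[0,-0.9,-1.3,35,0,0,0],[0,-0.9,-1.3,55,0,0,0],[0,-0.9,-1.3,56,0,0,0],[0,-0.9,-1.3,56,0,0,0],[0,-0.9,-1.3,56,0,0,0]]]'|grep -E "posi|force"
python3 -c "
from h import *
plan(.6152,-.2446,-.0138,15.5)"
```

```text
position: [0.6153, -0.2448, -0.009]
ft_force: [-0.5, -0.1, -1.1]
t 25.3 at [ 0.6153 -0.2448 -0.009 ] yaw 15.6 F [-0.5 -0.1 -1.1] g 0.594 | row [-0.  -0.2  4.8] [ 0.003 -0.003  0.002]
```

```bash
python3 -m creep '[[[0,0,0,2,0,0,0],[0,0,0,4,0,0,0],[0,0,0,4.8,0,0,0],[0,0,0,4.8,0,0,0]]]'|grep -E "posi|force|width"
python3 -m creep '[[[0.8,0,0,0,0,0,0],[0.8,0,0,0,0,0,0],[0.8,0,0,0,0,0,0],[0.8,0,0,0,0,0,0]]]'|grep -E "posi|force|width"
python3 -m creep '[[[0.8,0,0,-20,0,0,0],[0.8,0,0,-60,0,0,0],[0.8,0,0,-110,0,0,0],[0.8,-70,0,-150,0,0,0],[0.8,-70,0,-150,0,0,0]]]'|grep -E "posi|force|width"
python3 - <<'E'
from h import *
plan(.434,.351,.12,164)
p=ctrl.camera_params('wrist');im=ctrl.get_image('wrist');np.save('w11.npy',im);np.save('p11.npy',p,allow_pickle=True)
cv2.imwrite('pics/w11.png',cv2.resize(im[0:190,140:380],(720,570),interpolation=cv2.INTER_CUBIC)[:,:,::-1])
E
```

```text
position: [0.6146, -0.2446, -0.0134]
ft_force: [-3.3, 0.7, 11.0]
grip_width: 0.594
position: [0.6136, -0.2447, -0.0164]
ft_force: [0.2, -1.1, 1.6]
grip_width: 0.784
position: [0.5457, -0.2637, 0.136]
ft_force: [-0.8, -0.8, -0.3]
grip_width: 0.804
t 26.6 at [ 0.5457 -0.2637  0.136 ] yaw 15.7 F [-0.8 -0.8 -0.3] g 0.804 | row [  58.4 -622.    14.6] [ 0.003  0.003 -2.589]
```

View pics/w11.png

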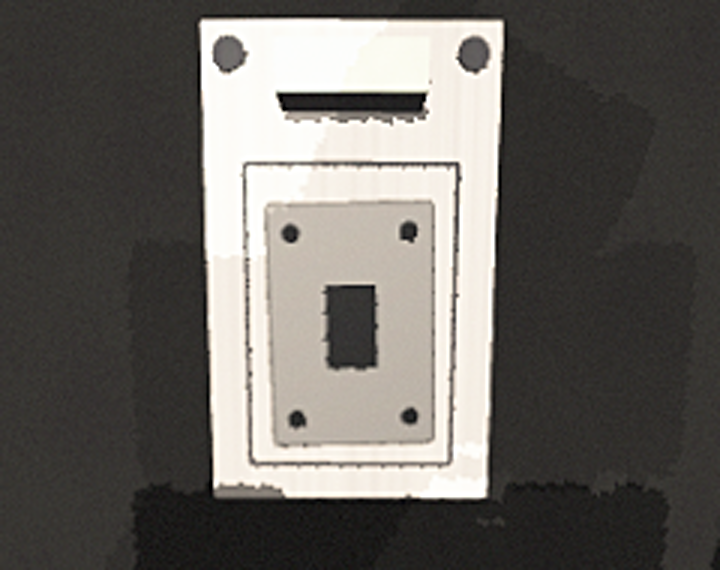

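```bash
python3 - <<'E'
from h import *
p=np.load('p11.npy',allow_pickle=True).item()
def q(L,z):
    w=np.array([p2w(p,(x/3+140,y/3),z) for x,y in L])*1e3;a=w[[0,1]].mean(0)-w[[2,3]].mean(0)
    print(w.mean(0).round(1),np.degrees(np.arctan2(a[1],a[0])).round(1),np.linalg.norm(w-np.roll(w,1,0),axis=1).round(1));return w.mean(0)
a=q([(246,163),(459,163),(450,464),(253,464)],.008)
b=q([(290,233),(409,231),(410,415),(297,418)],.026)
c=q([(266,203),(434,202),(434,440),(274,443)],.026)
t=np.radians(15.5);R=np.array([[np.cos(t),np.sin(t)],[-np.sin(t),np.cos(t)]]);print(R@(b-a),R@(c-a))
p=np.load('p8.npy',allow_pickle=True).item()
def q8(L,z):
    w=np.array([p2w(p,(x/3+150,y/3),z) for x,y in L])*1e3;return w.mean(0)
a=q8([(219,170),(433,169),(421,466),(226,466)],.008)
b=q8([(252,208),(399,210),(394,430),(256,430)],.030)
c=q8([(277,242),(373,241),(372,402),(280,402)],.044)
print('tall',a,R@(b-a),R@(c-a))
E
```

```text
[ 616.  -244.6] 15.4 [95.9 67.4 96.  67.1]
[ 613.6 -245. ] 16.9 [55.8 36.1 55.4 35.9]
[ 613.9 -245.1] 16.6 [72.3 50.6 71.7 51.1]
[-2.43110275  0.23312036] [-2.14405464  0.07132863]
tall [601.59899298 201.0269865 ] [ 0.0346139  -0.04671649] [-0.30502534 -0.03265754]
```

The tall pack is centred to 0.3 mm. Pad18 is 2.3 mm short of centre and turned by about 1.2°, so I'll regrip and correct it.

```bash
python3 -m creep '[[[0.9,70,0,0,0,0,0],[0.9,70,0,0,0,0,0],[0.9,70,0,60,0,0,-0.017],[0.9,70,0,100,0,0,-0.017],[0.9,70,0,100,0,0,-0.017]]]'|grep -E "posi"
python3 -m creep '[[[0.9,0,0,0,0,0,0],[0.9,0,0,0,0,0,0]]]'|grep -E "posi"
python3 -c "
from h import *
plan(.6138,-.2450,-.013,16.7)"
```

```text
position: [0.6071, -0.2421, 0.0253]
position: [0.6154, -0.2447, 0.0365]
t 27.35 at [ 0.6154 -0.2447  0.0365] yaw 16.6 F [ 0.4 -1.   0.6] g 0.896 | row [-1.9 -0.3 49.5] [ 0.003 -0.004 -0.002]
```

```bash
python3 -m creep '[[[0.9,-1.9,0,30,0,0,0],[0.9,-1.9,0,48,0,0,0],[0.9,-1.9,0,48.5,0,0,0],[0.9,-1.9,0,48.5,0,0,0]]]'|grep -E "posi|force"
python3 -m creep '[[[0,0,0,0,0,0,0],[0,0,0,0,0,0,0],[0,0,0,0,0,0,0],[0,0,0,0,0,0,0],[0,0,0,0,0,0,0]]]' 35|grep -E "posi|force|width"
python3 -m creep '[[[0,0,0,-3,0,0,0],[0,0,0,-5,0,0,0],[0,0,0,-5,0,0,0],[0,0,0,-5,0,0,0]]]' |grep -E "posi|force|width"
python3 -c "
from h import *
plan(.6160,-.2445,-.0050,15.4)"
```

```text
position: [0.6122, -0.2449, -0.0139]
ft_force: [-0.0, 0.7, -0.0]
position: [0.6117, -0.2449, -0.0147]
ft_force: [-0.1, 0.1, 1.4]
grip_width: 0.593
position: [0.6115, -0.2447, -0.01]
ft_force: [-0.5, 0.1, -1.1]
grip_width: 0.595
t 28.65 at [ 0.6115 -0.2447 -0.01  ] yaw 16.6 F [-0.5  0.1 -1.1] g 0.595 | row [ 4.4  1.1 -5. ] [0.    0.    0.021]
```

```bash
python3 -m creep '[[[0,2.4,0.4,0,0,0,0.021],[0,2.4,0.4,0,0,0,0.021],[0,2.4,0.4,2.5,0,0,0.021],[0,2.4,0.4,4.2,0,0,0.021],[0,2.4,0.4,4.2,0,0,0.021]]]' |grep -E "posi|force|width"
python3 -m creep '[[[0,0,0,0.5,0,0,0],[0,0,0,0.5,0,0,0]]]' |grep -E "posi|force|width"
python3 -c "
from h import *
plan(.6139,-.2445,-.0147,15.4)"
```

```text
position: [0.6138, -0.2444, -0.0145]
ft_force: [-0.1, -0.5, -0.5]
grip_width: 0.593
position: [0.6138, -0.2444, -0.0147]
ft_force: [-0.8, -0.3, -0.6]
grip_width: 0.592
t 29.35 at [ 0.6138 -0.2444 -0.0147] yaw 15.4 F [-0.8 -0.3 -0.6] g 0.592 | row [0.  0.1 0. ] [0. 0. 0.]
```

Pad18 is seated. Release it, back off, check it numerically and head for pad10.

```bash
python3 -m creep '[[[0,0,0,0.7,0,0,0],[0.8,0,0,0.7,0,0,0],[0.8,0,0,0.7,0,0,0],[0.8,0,0,0.7,0,0,0],[0.8,0,0,0.7,0,0,0]]]'|grep -E "posi|force|width"
python3 -m creep '[[[0.8,0,0,-20,0,0,0],[0.8,0,0,-60,0,0,0],[0.8,0,0,-110,0,0,0],[0.8,-70,0,-150,0,0,0],[0.8,-70,0,-150,0,0,0]]]'|grep -E "posi|force|width"
python3 - <<'E'
from h import *
p=ctrl.camera_params('wrist');im=ctrl.get_image('wrist');np.save('w12.npy',im);np.save('p12.npy',p,allow_pickle=True)
g=cv2.cvtColor(im,cv2.COLOR_RGB2GRAY)
h=[]
for a,b in [(27.7,18),(27.7,-18),(-27.7,-18),(-27.7,18)]:   # expected holes, refine by dark centroid
    t=np.radians(15.4);u=w2p(p,[.616+(a*np.cos(t)-b*np.sin(t))/1e3,-.2445+(a*np.sin(t)+b*np.cos(t))/1e3,.026])
    x,y=u.round().astype(int);s=g[y-6:y+7,x-6:x+7].astype(float);wt=np.clip(110-s,0,None);yy,xx=np.mgrid[-6:7,-6:7]
    v=np.array([x+(wt*xx).sum()/wt.sum(),y+(wt*yy).sum()/wt.sum()]);h.append(p2w(p,v,.026)*1e3)
h=np.array(h);a=h[:2].mean(0)-h[2:].mean(0);print('pad18',h.mean(0).round(1),np.degrees(np.arctan2(a[1],a[0])).round(1),np.linalg.norm(h-np.roll(h,1,0),axis=1).round(1))
plan(.434,.351,.12,164)
E
```

```text
position: [0.6139, -0.2444, -0.0156]
ft_force: [-1.1, -0.0, 0.1]
grip_width: 0.779
position: [0.5464, -0.2638, 0.1374]
ft_force: [-0.9, -0.1, -0.4]
grip_width: 0.803
pad18 [ 615.7 -243.7] 15.4 [55.7 36.  55.4 35.8]
t 30.4 at [ 0.543  -0.267   0.1389] yaw 15.2 F [-2.1 -1.9  0.5] g 0.801 | row [  56.8 -625.    15.3] [ 0.     0.008 -2.597]
```

```bash
python3 -m creep '[[[1,22,-250,0,0,0,0],[1,22,-250,0,0,0,0],[1,22,-250,0,0,0,0],[1,22,-250,0,0,0,0],[1,22,-250,0,0,0,0]]]'|grep -E "posi"
python3 -m creep '[[[1,22,-250,0,0,0,0],[1,22,-250,0,0,0,0],[1,22,-250,0,0,0,0],[1,22,-250,0,0,0,0],[1,22,-250,0,0,0,0]]]'|grep -E "posi"
python3 -m creep '[[[1,13,-125,10,0,0,-0.75],[1,13,-125,10,0,0,-0.75],[1,13,-125,10,0,0,-0.75],[1,13,-125,10,0,0,-0.75],[1,13,-125,10,0,0,-0.75]]]'|grep -E "posi"
python3 -m creep '[[[1,0,0,0,0,0,-0.7],[1,0,0,0,0,0,-0.7],[1,0,0,0,0,0,-0.7],[1,0,0,0,0,0,-0.7],[1,0,0,0,0,0,-0.7]]]'|grep -E "posi"
python3 -m creep '[[[1,0,0,0,0,0,-0.7],[1,0,0,0,0,0,-0.7],[1,0,0,0,0,0,-0.7],[1,0,0,0,0,0,-0.7],[1,0,0,0,0,0,-0.7]]]'|grep -E "posi"
python3 -c "
from h import *
plan(.434,.351,.11,164);print(ctrl.get_state()['joint_positions'].round(2))"
```

```text
position: [0.5009, -0.0152, 0.1346]
position: [0.456, 0.2306, 0.1348]
position: [0.4347, 0.3546, 0.1243]
position: [0.4358, 0.3528, 0.1243]
position: [0.4358, 0.3529, 0.1243]
t 32.9 at [0.4358 0.3529 0.1243] yaw 138.9 F [-0.4 -0.1  1.1] g 0.996 | row [ 0.1 -2.6 14.3] [ 0.    -0.    -0.439]
[ 0.33  0.53 -1.35  1.74  0.53  1.31 -0.28]
```

```bash
python3 -m creep '[[[1,0,-2.6,14,0,0,-0.439],[1,0,-2.6,14,0,0,-0.439],[1,0,-2.6,14,0,0,-0.439],[1,0,-2.6,14,0,0,-0.439]]]'|grep -E "posi"
python3 - <<'E'
from h import *
p=ctrl.camera_params('wrist');im=ctrl.get_image('wrist')
u=w2p(p,[.434,.351,.010]);print(u)
for th in(70,90,110):r=rect(p,blob(im,u+[10,0],th),.010);print(r)
plan(.434,.351,-.0215,164);print(ctrl.get_state()['joint_positions'].round(2))
cv2.imwrite('pics/w13.png',im[:,:,::-1])
E
```

```text
position: [0.434, 0.3508, 0.1103]
[256.97965768 185.00808078]
[433.  350.4  54.1  36.3 163.7]
[428.8 351.2  45.6  34.9 164.5]
[428.1 351.8  41.7  34.2 164.5]
t 33.35 at [0.4341 0.3509 0.1104] yaw 163.6 F [ 1.1 -0.   0.9] g 0.999 | row [1.000e-01 1.000e-01 1.319e+02] [ 0.    -0.    -0.008]
[ 0.34  0.55 -1.36  1.76  0.56  1.3   0.13]
```

```bash
python3 -m creep '[[[1,0.9,-0.8,50,0,0,0],[1,0.9,-0.8,90,0,0,0],[1,0.9,-0.8,105,0,0,0],[1,0.9,-0.8,105,0,0,0],[1,0.9,-0.8,105,0,0,0]]]'|grep -E "posi"
python3 -c "
from h import *
plan(.4330,.3504,-.0215,163.7);print(ctrl.get_state()['joint_positions'].round(3))"
```

```text
position: [0.4335, 0.3516, 0.007]
t 33.85 at [0.4335 0.3516 0.007 ] yaw 163.7 F [0.5 0.  0.6] g 0.999 | row [ 0.2 -1.3 28.5] [0.002 0.001 0.   ]
[ 0.241  0.648 -1.225  1.855  0.677  1.135  0.055]
```

```bash
python3 -m creep '[[[1,0.2,-1.3,18,0,0,0],[1,0.2,-1.3,28,0,0,0],[1,0.2,-1.3,28,0,0,0],[0,0.2,-1.3,28,0,0,0],[0,0.2,-1.3,28,0,0,0]]]' 35|grep -E "posi|force|width"
python3 -m creep '[[[0,0,0,0,0,0,0],[0,0,0,0,0,0,0],[0,0,0,0,0,0,0],[0,0,0,0,0,0,0],[0,0,0,0,0,0,0]]]'|grep -E "posi|force|width"
python3 -m creep '[[[0,0,0,0,0,0,0],[0,0,0,0,0,0,0],[0,0,0,0,0,0,0]]]'|grep -E "posi|force|width"
python3 -m creep '[[[0,0,0,-20,0,0,0],[0,0,0,-60,0,0,0],[0,0,0,-110,0,0,0],[0,0,0,-150,0,0,0],[0,0,0,-150,0,0,0]]]'|grep -E "posi|force|width"
python3 -c "
from h import *
plan(.545,-.264,.13,15.4);print(ctrl.get_state()['joint_positions'].round(3))"
```

```text
position: [0.4326, 0.3495, -0.022]
ft_force: [-0.1, -0.1, 0.6]
grip_width: 0.896
position: [0.4324, 0.3491, -0.0224]
ft_force: [-0.2, 0.2, 0.3]
grip_width: 0.453
position: [0.4324, 0.3492, -0.0224]
ft_force: [-0.0, 0.3, 0.8]
grip_width: 0.407
position: [0.4344, 0.3527, 0.1345]
ft_force: [0.1, 0.3, 0.2]
grip_width: 0.404
t 35.65 at [0.4344 0.3527 0.1345] yaw 163.8 F [0.1 0.3 0.2] g 0.404 | row [-278.5 -561.3    1.9] [ 0.011 -0.008  2.59 ]
[ 0.342  0.487 -1.343  1.74   0.496  1.306  0.179]
```

```bash
python3 -m creep '[[[0,-110,-220,0,0,0,0],[0,-110,-220,0,0,0,0],[0,-110,-220,0,0,0,0],[0,-110,-220,0,0,0,0],[0,-110,-220,0,0,0,0]]]'|grep -E "posi"
python3 -m creep '[[[0,-110,-220,0,0,0,0],[0,-110,-220,0,0,0,0],[0,-110,-220,0,0,0,0],[0,-110,-220,0,0,0,0],[0,-110,-220,0,0,0,0]]]'|grep -E "posi"
python3 -m creep '[[[0,-58,-121,2,0,0,0.75],[0,-58,-121,2,0,0,0.75],[0,-58,-121,2,0,0,0.75],[0,-58,-121,2,0,0,0.75],[0,-58,-121,2,0,0,0.75]]]'|grep -E "posi"
python3 -m creep '[[[0,0,0,0,0,0,0.75],[0,0,0,0,0,0,0.75],[0,0,0,0,0,0,0.75],[0,0,0,0,0,0,0.75],[0,0,0,0,0,0,0.75]]]'|grep -E "posi"
python3 -m creep '[[[0,0,0,0,0,0,0.75],[0,0,0,0,0,0,0.75],[0,0,0,0,0,0,0.75],[0,0,0,0,0,0,0.75],[0,0,0,0,0,0,0.75]]]'|grep -E "posi|width"
python3 -c "
from h import *
plan(.545,-.264,.13,15.4);print(ctrl.get_state()['joint_positions'].round(3))"
```

```text
position: [0.4761, 0.1047, 0.1277]
position: [0.5201, -0.1374, 0.1278]
position: [0.5418, -0.2683, 0.1253]
position: [0.542, -0.2666, 0.1258]
position: [0.542, -0.2665, 0.1257]
grip_width: 0.409
t 38.15 at [ 0.542  -0.2665  0.1257] yaw 34.5 F [0.4 0.1 0.5] g 0.409 | row [ 3.9 -0.4 -4.3] [-0.001  0.     0.334]
[ 0.978  0.344 -0.688  1.643  0.228  1.237 -0.724]
```

```bash
python3 -m creep '[[[0,4,0,-4,0,0,0.334],[0,4,0,-4,0,0,0.334],[0,4,0,-4,0,0,0.334],[0,4,0,-4,0,0,0.334]]]'|grep -E "posi"
python3 -c "
from h import *
plan(.6162,-.2443,.04,15.4)"
```

```text
position: [0.5454, -0.2643, 0.1298]
t 38.55 at [ 0.5454 -0.2643  0.1298] yaw 15.7 F [-0.4  0.1 -0.4] g 0.402 | row [73.6  0.  89.8] [-0.     0.     0.006]
```

```bash
python3 -m creep '[[[0,60,0,0,0,0,0.005],[0,73,0,0,0,0,0.005],[0,73,0,40,0,0,0.005],[0,73,0,85,0,0,0.005],[0,73,0,85,0,0,0.005]]]'|grep -E "posi"
python3 -m creep '[[[0,0,0,0,0,0,0],[0,0,0,0,0,0,0]]]'|grep -E "posi"
python3 -c "
from h import *
plan(.6162,-.2443,.008,15.4)"
```

```text
position: [0.6103, -0.2434, 0.0378]
position: [0.6175, -0.2457, 0.0475]
t 39.25 at [ 0.6175 -0.2457  0.0475] yaw 15.4 F [ 0.6  0.2 -0.4] g 0.414 | row [-1.  -1.8 39.5] [ 0.002 -0.003  0.   ]
```

```bash
python3 -m creep '[[[0,-1,-1.5,25,0,0,0],[0,-1,-1.5,37,0,0,0],[0,-1,-1.5,37,0,0,0],[0,-1,-1.5,37,0,0,0]]]'|grep -E "posi|force"
python3 -c "
from h import *
plan(.6162,-.2443,.0038,15.4)"
```

```text
position: [0.6151, -0.2443, 0.0088]
ft_force: [0.2, -0.2, -0.4]
t 39.65 at [ 0.6151 -0.2443  0.0088] yaw 15.4 F [ 0.2 -0.2 -0.4] g 0.406 | row [1.1 0.3 5. ] [ 0.001 -0.001 -0.   ]
```

```bash
python3 -m creep '[[[0,1,0.3,2.5,0,0,0],[0,1,0.3,4,0,0,0],[0,1,0.3,4.7,0,0,0],[0,1,0.3,4.7,0,0,0]]]'|grep -E "posi|force|width"
python3 -c "
from h import *
plan(.6162,-.2443,.0034,15.4)"
```

```text
position: [0.6159, -0.2442, 0.0036]
ft_force: [0.1, 0.6, 1.6]
grip_width: 0.41
t 40.05 at [ 0.6159 -0.2442  0.0036] yaw 15.4 F [0.1 0.6 1.6] g 0.41 | row [0.3 0.2 0.2] [ 0.001 -0.001  0.   ]
```

Light contact (1.6 N) at the expected height, so release and look.

```bash
python3 -m creep '[[[0,0.2,0.1,0.4,0,0,0],[0.7,0.2,0.1,0.4,0,0,0],[0.7,0.2,0.1,0.4,0,0,0],[0.7,0.2,0.1,0.4,0,0,0],[0.7,0.2,0.1,0.4,0,0,0]]]'|grep -E "posi|force|width"
python3 -m creep '[[[0.7,0,0,-20,0,0,0],[0.7,0,0,-60,0,0,0],[0.7,0,0,-110,0,0,0],[0.7,-70,0,-140,0,0,0],[0.7,-70,0,-140,0,0,0]]]'|grep -E "posi|force|width"
python3 -m creep '[[[0.7,0,0,0,0,0,0],[0.7,0,0,0,0,0,0]]]'|grep -E "posi|force|width"
python3 - <<'E'
from h import *
p=ctrl.camera_params('wrist');im=ctrl.get_image('wrist');np.save('p14.npy',p,allow_pickle=True)
cv2.imwrite('pics/w14.png',cv2.resize(im[0:190,140:380],(720,570),interpolation=cv2.INTER_CUBIC)[:,:,::-1])
E
```

```text
position: [0.6155, -0.2441, 0.0022]
ft_force: [0.0, 0.6, 0.2]
grip_width: 0.661
position: [0.5477, -0.2639, 0.1452]
ft_force: [-0.5, -0.9, 0.2]
grip_width: 0.704
position: [0.5481, -0.2631, 0.1427]
ft_force: [0.9, 0.2, -0.3]
grip_width: 0.702
```

View pics/w14.png

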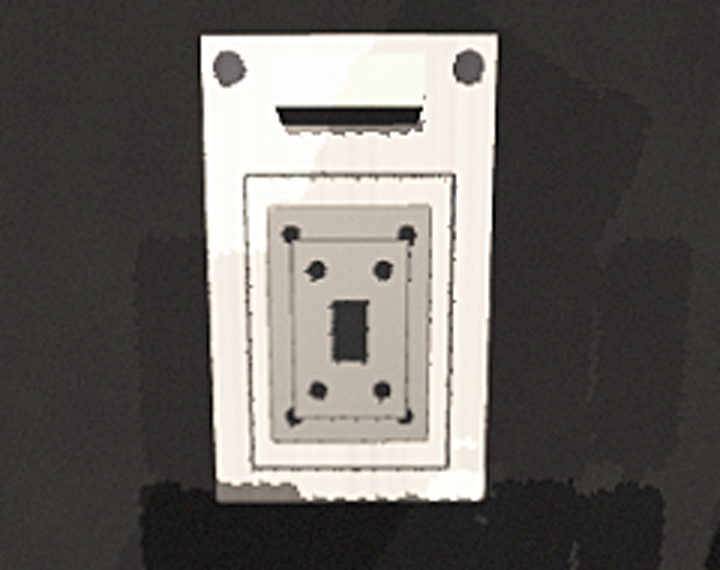

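Pad10 sits centred on pad18, inside the outline. One final check in the scene view before handing in.

```bash
python3 - <<'E'
from h import *
p=np.load('p14.npy',allow_pickle=True).item()
q=lambda L,z:np.array([p2w(p,(x/3+140,y/3),z) for x,y in L]).mean(0)*1e3
t=np.radians(15.4);R=np.array([[np.cos(t),np.sin(t)],[-np.sin(t),np.cos(t)]])
a=q([(246,175),(455,175),(448,468),(255,468)],.008)
print(a,R@(q([(268,205),(431,207),(428,439),(274,441)],.026)-a),R@(q([(317,269),(383,269),(382,390),(318,390)],.036)-a))
cv2.imwrite('pics/sc15.png',cv2.resize(ctrl.get_image('scene')[:,:,::-1],(800,600)))
E
```

```text
[ 615.90616432 -244.65854514] [0.09494005 0.28069322] [-1.1598128   0.38434527]
```

View pics/sc15.png

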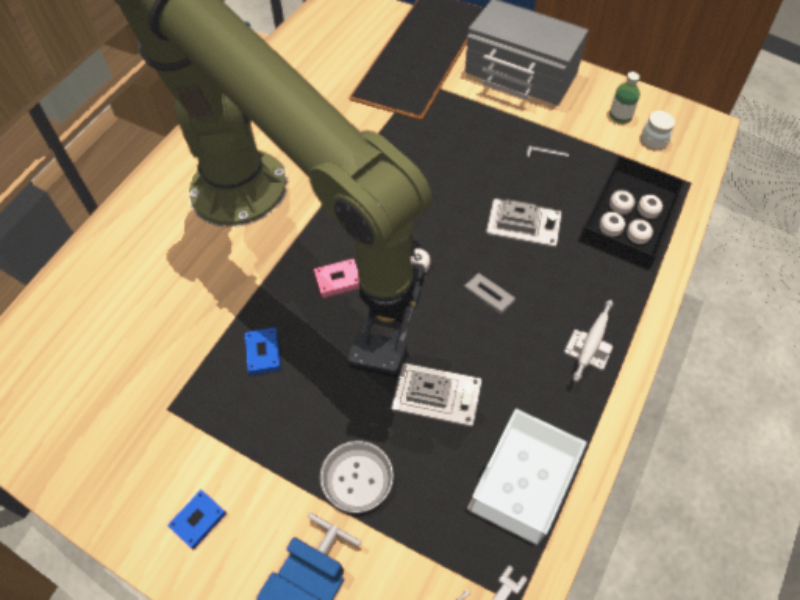

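Both packs stand. The wedge (490,292), hex key (548,153) and wheel (≈418,260, partly hidden by the arm) are in their original places, and the arm is clear of everything.

```bash
python3 -c "
from bench import ctrl
ctrl.close_job()"
```

```text
the job is handed in; nothing more can be done
```

Both riser packs are built and the job is handed in at about 41 s of the allowed 106 s. No verdict was reported.

- **Tall stand:** pad22 with pad14 on top, 22 + 14 = 36 mm. The last wrist picture put both pads within about 0.3 mm of the seat centre.
- **Short stand:** pad18 with pad10 on top, 18 + 10 = 28 mm. Pad18 is about 0.3 mm off centre and pad10 about 1.2 mm. Both are lengthways along the outline to within about a degree.

**What went wrong and was mended:**
- **Fingertip height:** the first two attempts to grip pad22 closed above it. Touching its top showed the real fingertips are about 24.5 mm above the reported TCP, and I allowed for that from then on. That touch peaked at about 22 N.
- **Pad18:** it first landed 2.3 mm off centre and turned by about 1.2°, so I gripped it again and set it right.

**Last checks:** in the final scene picture the wedge and hex key are where they were. The wheel is partly hidden by the arm, but what shows is in its original place. The gripper was clear of everything. The pack heights follow from the pad thicknesses and the contact heights when placing; I did not measure them separately against the posts.

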